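Put the loose air-line fittings back in their drawers

TASK

Four brass air-line fittings have been left out on the bench: a tee, an elbow, a straight hex nipple and a ball valve. Put each one away in the clear drawer that holds others of its kind, lowering it in and letting it lie inside rather than dropping it from above. Leave the drawers where they are, and do not knock over or push away the oil can and the jar that stand among the fittings.

Things in the scene. Friction and masses are not known exactly. Their poses are not given: they have to be found in the camera images.
- tee: Brass pipe tee: three round legs of pipe (22 mm dia.) with end collars 27 mm in diameter, lying flat. The straight run is 52 mm long along its x axis (x = -26 to +26 mm), the side branch points along +y and ends at y = +38 mm; 27 mm high. Origin: under the crossing point, on the underside; z up. The side branch can be gripped across x at about y = +29 mm. About 0.11 kg
- elbow: Brass 90-degree pipe elbow lying flat: two round legs (22 mm dia., end collars 27 mm dia.) along its +x and +y axes, each ending 40 mm from the corner; 27 mm high. Origin: under the corner, on the underside; z up. Either leg can be gripped across at 29 mm from the corner. About 0.10 kg
- nipple: Brass hex nipple: a straight fitting 52 mm long lying along its x axis, a hexagon in the middle (16 mm long, 27 mm across flats, 31 mm across corners, flat side down) and a threaded stub 20 mm in diameter at each end. Origin: under its middle, at the height of the surface it lies on; z up, axis of the fitting 13.5 mm above. Can be gripped across the hexagon (along y). About 0.08 kg
- valve: Brass ball valve: straight body 62 mm long along its x axis, hexagonal ends (27 mm across flats, 31 mm corners), round middle 27 mm in diameter and 28 mm long; on top a stem and a flat grey lever 11 mm wide, 37 to 41 mm high, pointing along +x to x = +40 mm. 44 mm high. Origin: under the body's middle, underside; z up. Grip from above across the round middle (along y). About 0.15 kg
- drawer_tee: Clear open drawer of a parts cabinet holding two tees, fast in its rear half (x = 15 to +82 mm, 30 mm high). 170 mm (x) by 115 mm (y), 45 mm high, front panel 49; walls and floor 3 mm; a finger pull sticks out 16 mm at the front (-x, towards the robot). Empty front half: x = -82 to +8, y = +-54 mm. Origin: centre of underside; z up. Loose, 0.55 kg
- drawer_elbow: Clear open drawer of a parts cabinet holding two elbows, fast in its rear half (x = 15 to +82 mm, 30 mm high). 170 mm (x) by 115 mm (y), 45 mm high, front panel 49; walls and floor 3 mm; a finger pull sticks out 16 mm at the front (-x, towards the robot). Empty front half: x = -82 to +8, y = +-54 mm. Origin: centre of underside; z up. Loose, 0.55 kg
- drawer_nipple: Clear open drawer of a parts cabinet holding three hex nipples, fast in its rear half (x = 15 to +82 mm, 30 mm high). 170 mm (x) by 115 mm (y), 45 mm high, front panel 49; walls and floor 3 mm; a finger pull sticks out 16 mm at the front (-x, towards the robot). Empty front half: x = -82 to +8, y = +-54 mm. Origin: centre of underside; z up. Loose, 0.55 kg
- drawer_valve: Clear open drawer of a parts cabinet holding two ball valves with levers, fast in its rear half (x = 8 to +82 mm, 47 mm high). 170 mm (x) by 115 mm (y), 45 mm high, front panel 49; walls and floor 3 mm; a finger pull sticks out 16 mm at the front (-x, towards the robot). Empty front half: x = -82 to +8, y = +-54 mm. Origin: centre of underside; z up. Loose, 0.55 kg
- oiler: Small aluminium oil can with a thin upright spout, 42 mm in diameter, 94 mm high, standing loose on the bench. Origin: centre of its underside
- jar: Low clear jar with a dull gold screw lid, 60 mm in diameter, 46 mm high, standing loose on the bench. Origin: centre of its underside
Things that resemble listed ones, but are neither listed nor needed, are in the scene too. What is shaped like the drawer_valve but purple is not meant.

How it is judged:
At the end, for the whole second after the job is handed in: Each fitting lies at rest, let go, in the drawer of its kind: its origin under 40 mm above the drawer's underside and within 80 mm (lengthwise) and 53 mm (across) of its centre. Drawers level, oil can and jar upright (0.2 rad), all within 35 mm of where they began (x of tee in the frame of drawer_tee between -0.08 and 0.08 m and y of tee in the frame of drawer_tee between -0.053 and 0.053 m and z of tee in the frame of drawer_tee between -0.005 and 0.04 m and linear speed of each of tee, elbow, nipple, valve below 0.03 m/s and angular speed of each of tee, elbow, nipple, valve below 0.5 rad/s and contact force between the fingers and tee below 0.1 N and angle between each of drawer_tee, drawer_elbow, drawer_nipple, drawer_valve, oiler, jar's own z axis and vertical below 0.2 rad and distance of each of drawer_tee, drawer_elbow, drawer_nipple, drawer_valve, oiler, jar from where it was at the start of the episode below 0.035 m and x of elbow in the frame of drawer_elbow between -0.08 and 0.08 m and y of elbow in the frame of drawer_elbow between -0.053 and 0.053 m and z of elbow in the frame of drawer_elbow between -0.005 and 0.04 m and contact force between the fingers and elbow below 0.1 N and x of nipple in the frame of drawer_nipple between -0.08 and 0.08 m and y of nipple in the frame of drawer_nipple between -0.053 and 0.053 m and z of nipple in the frame of drawer_nipple between -0.005 and 0.04 m and contact force between the fingers and nipple below 0.1 N and x of valve in the frame of drawer_valve between -0.08 and 0.08 m and y of valve in the frame of drawer_valve between -0.053 and 0.053 m and z of valve in the frame of drawer_valve between -0.005 and 0.04 m and contact force between the fingers and valve below 0.1 N); the robot touches nothing.
It fails at once if a drawer is pushed more than 35 mm from its place or tipped up (distance of any of drawer_tee, drawer_elbow, drawer_nipple, drawer_valve from where it was at the start of the episode above 0.035 m or angle between any of drawer_tee, drawer_elbow, drawer_nipple, drawer_valve's own z axis and vertical above 0.35 rad).
It fails at once if a fitting is let go while it is more than 10 cm above the bench ((height (world z) of tee above 0.1 m and contact force between the fingers and tee below 0.05 N) or (height (world z) of elbow above 0.1 m and contact force between the fingers and elbow below 0.05 N) or (height (world z) of nipple above 0.1 m and contact force between the fingers and nipple below 0.05 N) or (height (world z) of valve above 0.1 m and contact force between the fingers and valve below 0.05 N)).
It fails at once if the oil can or the jar is knocked over or pushed more than 35 mm from its place (angle between any of oiler, jar's own z axis and vertical above 0.5 rad or distance of any of oiler, jar from where it was at the start of the episode above 0.035 m).
It also fails if it takes over 96 s, if anything falls off the work surface, if the arm or the gripper's body presses on something with over 40 N, if the wrist force passes 120 N, or if a joint passes its speed limit or range.

ROBOT

A 7-joint arm with a two-finger parallel gripper is mounted at the origin on the work surface. World frame = base frame: x ahead of the robot, y to its left, z up, the work surface at z = 0. Lengths are in m, angles in rad, forces in N, time in s.
With the tool pointing down it reaches from about 0.4 to 0.875 m from the base axis. Payload 6.5 kg.
Tool frame: the origin (TCP) lies midway between the tips of the shut fingers; the grasp point (between the pads) lies behind it (ctrl.grasp_offset is the z of the grasp point in the tool frame, in m); z points along the fingers, y is the line along which they close (so a half turn about z gives the same grasp; the last joint's range is limited). The gripper opens to 88 mm and grips with 3 to 60 N. Pads are 18 mm wide; open, the fingers measure 123 mm over their backs; the gripper's body (75 mm by 187 mm) begins 45 mm behind the grasp point.
Start: joints at [-1.383, 0.536, -0.004, 1.538, 0.003, 1.067, -0.071], TCP at [0.163, 0.629, 0.239] pointing down, gripper open.
Joint ranges: [-2.7, 2.7], [-0.37, 2.16], [-1.27, 1.26], [0.24, 2.4], [-1.31, 4.45], [0.19, 1.91], [-2.76, 2.76]. Speed limits (rad/s): [2.39, 2.39, 3.14, 3.14, 3.14, 3.14, 3.14].

INTERFACE

Orientations are given as a 3x3 rotation matrix whose columns are the frame's x, y, z axes.
In Python, from cell import ctrl, set_gripper, telemetry, imaging gives the robot as it stands. Calls block until the motion is done:
- ctrl.reach(position, orientation): joint-space move of the TCP to a pose.
- ctrl.move_linear(position, rotation=None, rate=0.15, max_force=None): straight line of the TCP; rotation=None keeps the orientation; rate is the mean speed in m/s. With max_force (N) it stops when the force on the tool has changed by that much, and returns True; else False.
- ctrl.move_j(angles): joint-space move.
- set_gripper(opening, newtons=None): finger opening in m; newtons is the grip in N (None keeps the last); returns when the fingers have stopped.
- ctrl.hold(seconds).
- ctrl.solve_ik(position, orientation): joint angles nearest the present ones, or None.
- telemetry.read_state(): the state.
- imaging.capture(name): name is "scene" or "side" or "wrist"; returns a dict with "image" (480x640x3 uint8, blue, green, red), "mtx" (3x3 intrinsics, pixels), "origin" and "orientation" of the camera in the world; the wrist camera has in their place "tool_from_camera" (4x4, takes a point from camera to tool coordinates, whose origin is the TCP and whose axes are the flange's). Camera axes: x right, y up, looking along -z (the intrinsics and any distortion apply to the point x, -y, -z); pixel columns grow to the right and rows downward; lengths in m; the calibration is good to about 2 mm. A picture is of the moment at which its call begins: read the wrist's pose just before it. There is no depth.
A pose or a line that the arm cannot do raises ctrl.IKError and nothing moves.
- ctrl.close_job(): hands the job in; it is judged then, once.
Trained networks look in the newest picture that a camera, given by its name, has taken for a name from the list of things; names that differ only in an ending like _2 or _b are one class to them, and where a whole thing is asked for, a point or a joint stands for the part that bears it (a point fixed in the world has none). Each returns a list of dicts, best first, with "p" (0 to 1); they miss things now and then, are a little off and sometimes report something else, mostly with a low value. They report only what shows in the picture. A call takes as long as a camera call. They do not tell look-alikes from the thing itself.
- imaging.trace(target, camera): "mask" (480x640 bool, what is visible of it) and "rect" ([centre column, centre row, width, height] in pixels, round what is visible of it).
The state is a dict: "clock": time; "joint_positions": joint angles; "joint_vel": joint speeds; "joint_efforts": joint torques, N m; "position": TCP position; "ee_rot": TCP orientation; "wrist_force": force on the tool from outside, world axes, zero at the start; "moment": the same for the moment, N m; "gripper_width": finger opening in m; "gripper_force": force on a finger pad.
Only numpy, scipy, OpenCV 4.12 (cv2) and the standard library are available. Lean on these libraries where they do the work, as an engineer would, in place of code of your own. Each camera call takes 0.05 s, during which the arm holds its last target. There are 200 camera calls.

## Working session

There is one attempt and no reset: what is moved stays moved. The work goes in short steps, each a Python script; the robot and the scene stay as the last script left them, time stands still between calls to the robot, and variables do not carry over. Pictures are saved under pics/ and viewed, at most 14 in all, crops included, and the job is handed in when it is done.

```bash
mkdir -p pics; ls; python3 - <<'E'
from cell import ctrl,telemetry,imaging
import cv2,numpy as np
np.set_printoptions(precision=3,suppress=True)
print(ctrl.grasp_offset,telemetry.read_state()['clock'])
for c in ['scene','side']:
    d=imaging.capture(c); cv2.imwrite(f'pics/{c}0.png',d['image']); print(c,d['mtx'],d['origin'],d['orientation'],[k for k in d])
    for n in ['tee','elbow','nipple','valve','drawer_tee','drawer_elbow','drawer_nipple','drawer_valve','oiler','jar']:
        print(n,[(round(r['p'],2),np.round(r['rect']).astype(int).tolist()) for r in imaging.trace(n,c)])
E
```

```text
pics
-0.0187 0.0
scene [[459.351   0.    317.319]
 [  0.    459.351 237.742]
 [  0.      0.      1.   ]] [ 1.202 -0.286  0.933] [[ 0.566 -0.608  0.557]
 [ 0.825  0.42  -0.378]
 [-0.004  0.673  0.739]] ['image', 'mtx', 'origin', 'orientation']
tee [(0.67, [189, 359, 88, 94]), (0.65, [283, 232, 26, 19])]
elbow []
nipple [(0.65, [98, 329, 20, 14])]
valve [(0.78, [352, 194, 20, 16])]
drawer_tee [(0.66, [191, 359, 90, 98])]
drawer_elbow [(0.6, [253, 324, 80, 88])]
drawer_nipple [(0.59, [319, 291, 76, 82])]
drawer_valve [(0.74, [374, 260, 80, 78]), (0.62, [428, 148, 66, 43])]
oiler [(0.63, [240, 241, 19, 27])]
jar [(0.84, [320, 206, 24, 25])]
side [[469.118   0.    322.763]
 [  0.    469.118 244.825]
 [  0.      0.      1.   ]] [ 0.077 -0.75   0.66 ] [[ 0.898  0.234 -0.372]
 [-0.44   0.456 -0.774]
 [-0.011  0.858  0.513]] ['image', 'mtx', 'origin', 'orientation']
tee [(0.87, [300, 277, 23, 21])]
elbow [(0.96, [339, 338, 38, 20])]
nipple [(0.77, [438, 432, 30, 34])]
valve [(0.77, [262, 233, 20, 18])]
drawer_tee [(0.56, [470, 342, 110, 74])]
drawer_elbow [(0.89, [426, 296, 96, 64])]
drawer_nipple [(0.66, [385, 257, 85, 48])]
drawer_valve [(0.98, [218, 189, 36, 38]), (0.76, [354, 228, 69, 52])]
oiler [(0.88, [315, 293, 17, 43])]
jar [(0.63, [273, 248, 24, 26])]
```

View pics/scene0.png

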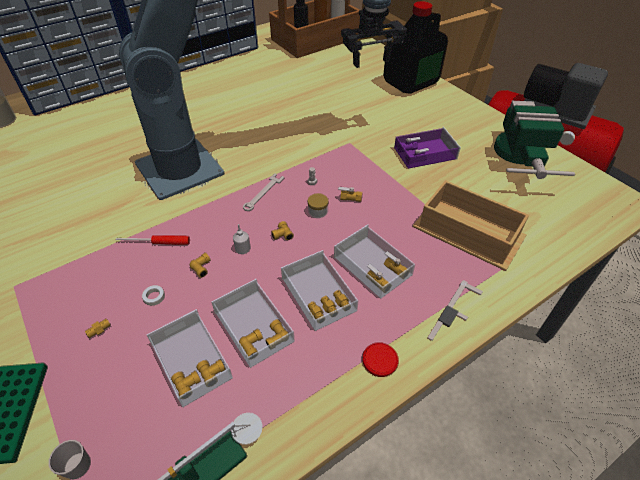

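View pics/side0.png

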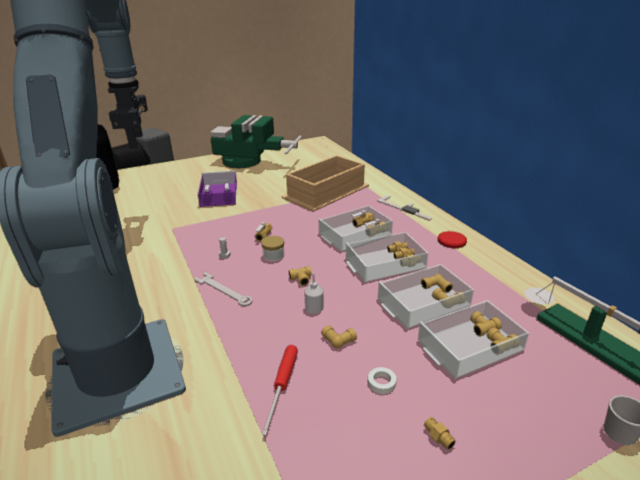

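The scene picture shows the nipple (98,329), elbow (200,265), tee (283,232) and valve (350,195). The drawers run left to right as tee (190,358), elbow (253,324), nipple (319,291) and valve (374,260), with a purple decoy at (427,148). The side view agrees. Next I'll triangulate these.

```bash
cat > h.py <<'E'
from cell import ctrl,set_gripper,telemetry,imaging
import cv2,numpy as np
np.set_printoptions(precision=3,suppress=True)
def cam(d,st=None):
    if 'origin' in d: return np.array(d['origin']),np.array(d['orientation'])
    T=np.eye(4);T[:3,:3]=st['ee_rot'];T[:3,3]=st['position'];T=T@np.array(d['tool_from_camera'])
    return T[:3,3],T[:3,:3]
def ray(d,uv,z,st=None):
    """pixels -> points on plane z"""
    o,R=cam(d,st); uv=np.atleast_2d(np.asarray(uv,float)); K=np.array(d['mtx'])
    n=np.c_[uv,np.ones(len(uv))]@np.linalg.inv(K).T
    w=(n*[1,-1,-1])@R.T
    return o+w*((z-o[2])/w[:,2])[:,None]
def proj(d,P,st=None):
    o,R=cam(d,st); c=(np.atleast_2d(P)-o)@R*[1,-1,-1]
    q=c@np.array(d['mtx']).T; return q[:,:2]/q[:,2:]
def Rd(yaw):
    """tool down; closing axis (tool y) at angle yaw+90deg in world, tool x at yaw"""
    c,s=np.cos(yaw),np.sin(yaw); return np.array([[c,s,0],[s,-c,0],[0,0,-1.]])
E
python3 - <<'E'
from h import *
a=imaging.capture('scene');b=imaging.capture('side')
S=dict(nipple=(98,329),elbow=(200,265),tee=(283,232),valve=(352,194),oiler=(240,241),jar=(320,206),dT=(190,357),dE=(253,324),dN=(319,291),dV=(374,260))
D=dict(nipple=(438,432),elbow=(339,338),tee=(300,277),valve=(262,233),oiler=(315,293),jar=(273,248),dT=(471,338),dE=(426,296),dN=(387,257),dV=(355,228))
for k in S: print(k,ray(a,S[k],.02)[0][:2],ray(b,D[k],.02)[0][:2])
s=telemetry.read_state();print(s['ee_rot'],s['position']);w=imaging.capture('wrist');print(w['mtx'],w['tool_from_camera'])
E
```

```text
nipple [ 0.462 -0.39 ] [ 0.45 -0.39]
elbow [ 0.422 -0.118] [ 0.411 -0.126]
tee [0.444 0.117] [0.427 0.105]
valve [0.429 0.364] [0.419 0.349]
oiler [0.407 0.005] [0.432 0.031]
jar [0.417 0.257] [0.418 0.26 ]
dT [ 0.646 -0.245] [ 0.645 -0.244]
dE [ 0.651 -0.092] [ 0.649 -0.092]
dN [0.661 0.086] [0.66  0.086]
dV [0.661 0.258] [0.663 0.256]
[[-0.968  0.251  0.   ]
 [ 0.251  0.968 -0.   ]
 [-0.    -0.    -1.   ]] [0.163 0.629 0.239]
[[409.423   0.    317.584]
 [  0.    409.423 236.273]
 [  0.      0.      1.   ]] [[-0.     0.948  0.319  0.084]
 [ 1.     0.     0.    -0.001]
 [ 0.     0.319 -0.948 -0.146]
 [ 0.     0.     0.     1.   ]]
```

```bash
python3 - <<'E'
from h import *
import pickle
out={}
for i,(p,names) in enumerate([((.50,.25,.27),['valve','jar','tee','oiler','drawer_valve','drawer_nipple']),((.50,-.22,.27),['elbow','nipple','oiler','drawer_tee','drawer_elbow'])]):
    sols=[(np.abs(np.array(q)-telemetry.read_state()['joint_positions']).max(),y) for y in (0,np.pi,-np.pi/2,np.pi/2) if (q:=ctrl.solve_ik(p,Rd(y))) is not None]
    print(sols)
    y=min(sols)[1] if i==0 else y
    ctrl.reach(p,Rd(y)); st=telemetry.read_state(); d=imaging.capture('wrist')
    cv2.imwrite(f'pics/w{i}.png',d['image']); out[i]=(d,st)
    print(y,st['clock'],st['joint_positions'],st['position'])
    for n in names:
        for r in imaging.trace(n,'wrist'):
            print(n,round(r['p'],2),np.round(r['rect']),ray(d,r['rect'][:2],.015,st)[0][:2]); out[i,n]=out.get((i,n),[])+[r]
pickle.dump(out,open('v.pkl','wb'))
E
```

```text
[(np.float64(1.7516100056233772), 0), (np.float64(1.150876924973445), 3.141592653589793), (np.float64(2.605005926328572), -1.5707963267948966), (np.float64(0.48080274478048335), 1.5707963267948966)]
1.5707963267948966 3.0917 [-0.904  0.369  0.46   1.772 -0.187  1.044 -0.373] [0.499 0.252 0.27 ]
valve 0.87 [236.  63.  72.  77.] [0.424 0.365]
valve 0.31 [488. 188. 216. 147.] [0.668 0.251]
jar 0.55 [229. 189.  72.  71.] [0.409 0.249]
tee 0.58 [258. 308.  49.  56.] [0.433 0.116]
oiler 0.83 [247. 410.  39.  75.] [ 0.414 -0.021]
drawer_valve 0.76 [490. 189. 217. 147.] [0.669 0.249]
drawer_nipple 0.94 [465. 332. 199. 117.] [0.664 0.087]
[(np.float64(0.6720218323580323), 0), (np.float64(2.43835079413081), 3.141592653589793), (np.float64(1.8812800437398913), -1.5707963267948966), (np.float64(1.0291358912348905), 1.5707963267948966)]
1.5707963267948966 5.1583 [-0.292  0.413  0.816  1.817 -0.343  1.059  0.656] [ 0.501 -0.219  0.27 ]
elbow 0.9 [227.  72.  73.  67.] [ 0.417 -0.113]
elbow 0.45 [489.  56. 240. 112.] [ 0.654 -0.099]
nipple 0.66 [275. 338.  24.  45.] [ 0.452 -0.393]
drawer_tee 0.58 [469. 215. 218. 138.] [ 0.654 -0.247]
drawer_elbow 0.63 [490.  57. 242. 114.] [ 0.655 -0.1  ]
```

View pics/w0.png

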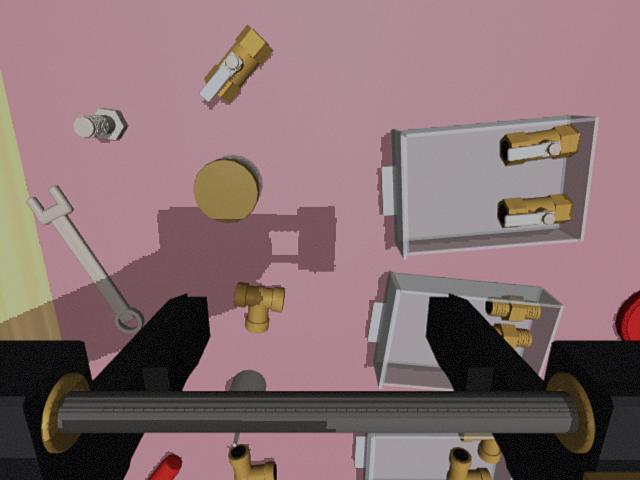

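View pics/w1.png

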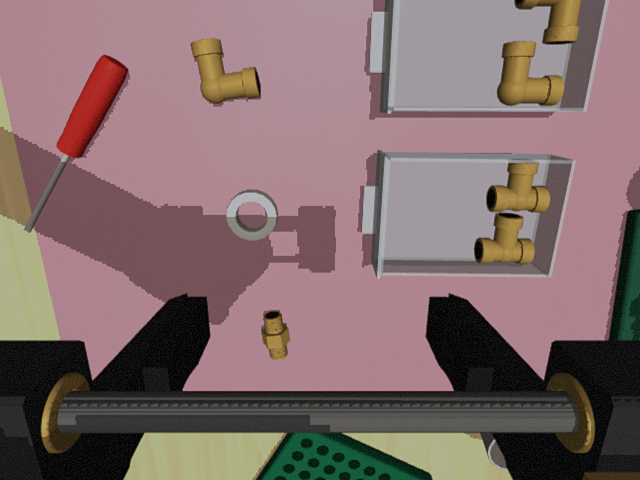

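The wrist views confirm the drawer contents: valves at (490,189), nipples at (465,332), elbows at (489,57) and tees at (469,215). The fittings are the valve (236,63), tee (258,305), elbow (227,72) and nipple (276,337), all unobstructed. Next I'll fit their silhouettes for exact poses.

```bash
cat > fit.py <<'E'
from h import *
from scipy.optimize import minimize
t=np.linspace(0,2*np.pi,24,endpoint=False)
def cyl(ax,a,b,r,z=.0135):
    c=np.array([[s,r*np.cos(u),z+r*np.sin(u)] for s in (a,b) for u in t])
    return c if ax=='x' else np.c_[-c[:,1],c[:,0],c[:,2]]
def box(x0,x1,y0,y1,z0,z1): return np.array([[x,y,z] for x in (x0,x1) for y in (y0,y1) for z in (z0,z1)])
hexc=lambda a,b: np.array([[s,.0156*np.cos(u),.0135+.0156*np.sin(u)] for s in (a,b) for u in np.arange(6)*np.pi/3])
M=dict(
 tee=[cyl('x',-.026,.026,.011),cyl('x',-.026,-.018,.0135),cyl('x',.018,.026,.0135),cyl('y',0,.038,.011),cyl('y',.03,.038,.0135)],
 elbow=[cyl('x',-.008,.04,.011),cyl('x',.032,.04,.0135),cyl('y',-.008,.04,.011),cyl('y',.032,.04,.0135)],
 nipple=[cyl('x',-.026,.026,.010),hexc(-.008,.008)],
 valve=[cyl('x',-.014,.014,.0135),hexc(-.031,-.014),hexc(.014,.031),box(-.006,.04,-.0055,.0055,.037,.041),box(-.005,.005,-.005,.005,.03,.044)],
 drawer=[box(-.085,.085,-.0575,.0575,0,.045),box(-.085,-.082,-.0575,.0575,0,.049)])
def render(name,p,d,st):
    c,s=np.cos(p[2]),np.sin(p[2]); m=np.zeros((480,640),np.uint8)
    for P in M[name]:
        W=P@np.array([[c,-s,0],[s,c,0],[0,0,1]]).T+[p[0],p[1],0]
        cv2.fillConvexPoly(m,cv2.convexHull(np.round(proj(d,W,st)*16).astype(np.int32)),1,shift=4)
    return m>0
def fit(name,p0,mask,d,st,yaws=None):
    best=(9,)
    f=lambda q:1-(lambda r:(r&mask).sum()/max((r|mask).sum(),1))(render(name,q*[.01,.01,.2],d,st))
    for y in (np.arange(0,2*np.pi,np.pi/6) if yaws is None else yaws):
        q=np.array([p0[0]/.01,p0[1]/.01,y/.2])
        r=minimize(f,q,method='Nelder-Mead',options=dict(initial_simplex=q+np.r_[[np.zeros(3)],np.eye(3)],xatol=.01,fatol=1e-4,maxiter=150))
        if r.fun<best[0]: best=(r.fun,r.x*[.01,.01,.2])
    return best
E
python3 - <<'E'
from fit import *
import pickle
o=pickle.load(open('v.pkl','rb'))
res={}
ims=[o[0][0]['image'].copy(),o[1][0]['image'].copy()]
for i,n in [(0,'valve'),(0,'tee'),(1,'elbow'),(1,'nipple'),(0,'drawer_valve'),(0,'drawer_nipple'),(1,'drawer_elbow'),(1,'drawer_tee')]:
    d,st=o[i]; r=o[i,n][0]; m=np.array(r['mask'])
    k=n.split('_')[0]
    if k=='drawer': p0=dict(valve=(.662,.257),nipple=(.66,.086),elbow=(.65,-.092),tee=(.646,-.245))[n.split('_')[1]]
    else: p0=ray(d,r['rect'][:2],.015,st)[0][:2]
    b=fit(k,p0,m,d,st,[0] if k=='drawer' else None); res[n]=b[1]; print(n,b,m.sum())
    c,_=cv2.findContours(render(k,b[1],d,st).astype(np.uint8),0,2); cv2.drawContours(ims[i],c,-1,(255,0,0),1)
pickle.dump(res,open('pose.pkl','wb'))
cv2.imwrite('pics/fit.png',cv2.resize(np.vstack([ims[0][:400,150:],ims[1][:400,150:]]),None,fx=.75,fy=.75))
a=imaging.capture('scene');b=imaging.capture('side')
print('oiler',ray(a,(240,250),.0)[0][:2],ray(b,(315,309),0)[0][:2])
E
```

```text
valve (np.float64(0.0316060271958839), array([0.425, 0.364, 3.961])) 2635
tee (np.float64(0.0658783783783784), array([0.435, 0.129, 2.981])) 1690
elbow (np.float64(0.052098950524737675), array([ 0.404, -0.128,  6.421])) 2578
nipple (np.float64(0.09319664492078283), array([ 0.452, -0.39 ,  1.688])) 974
drawer_valve (np.float64(0.04260150086588421), array([0.662, 0.255, 0.093])) 25899
drawer_nipple (np.float64(0.40410958904109584), array([ 0.656,  0.089, -0.102])) 12191
drawer_elbow (np.float64(0.04851967121538581), array([ 0.645, -0.089,  0.003])) 25027
drawer_tee (np.float64(0.04259167900016447), array([ 0.645, -0.245, -0.016])) 24243
oiler [ 0.418 -0.004] [0.418 0.002]
```

View pics/fit.png

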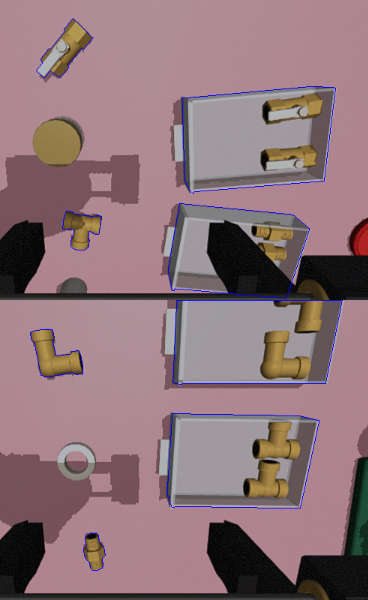

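The fitted outlines match the pictures closely. I'll start with the nipple, which is the nearest.

```bash
cat > pp.py <<'E'
from fit import *
import pickle
G=dict(tee=((0,.029),np.pi/2),elbow=((0,.029),np.pi/2),nipple=((0,0),0),valve=((0,0),0))
r2=lambda y:np.array([[np.cos(y),-np.sin(y)],[np.sin(y),np.cos(y)]])
def best(p,yaw):
    q0=np.array(telemetry.read_state()['joint_positions']); s=[]
    for k in (-1,0,1):
        q=ctrl.solve_ik(p,Rd(yaw+k*np.pi))
        if q is not None: s.append((np.abs(np.array(q)-q0).max(),yaw+k*np.pi))
    return min(s)[1]
def rep(m):
    s=telemetry.read_state(); print(m,'t',round(s['clock'],1),'w',round(s['gripper_width'],4),'F',round(float(np.max(s['gripper_force'])),1),'pos',s['position'],'fw',s['wrist_force'],flush=True)
    return s
def pick(n,P,zt=.004,hover=.13,look=True):
    """returns refined pose and tool yaw used"""
    g,a=G[n]
    for it in range(2 if look else 1):
        gp=P[:2]+r2(P[2])@g; y=best((*gp,hover),P[2]+a)
        ctrl.reach((*gp,hover),Rd(y))
        if it==0 and look:
            set_gripper(.052,35); st=telemetry.read_state(); d=imaging.capture('wrist'); cv2.imwrite(f'pics/close_{n}.png',d['image'])
            for r in imaging.trace(n,'wrist')[:1]:
                b=fit(n,P[:2],np.array(r['mask']),d,st,[P[2]]); print('refit',r['p'],b,'was',P)
                if b[0]<.15 and np.hypot(*(b[1]-P)[:2])<.012: P=b[1]
                else: break
    ctrl.move_linear((*gp,zt),rate=.12,max_force=15) and print('TOUCH')
    set_gripper(0.0,35); rep('gripped')
    ctrl.move_linear((*gp,hover),rate=.2)
    return P,y,rep('lifted')
def place(n,D,y0,P,zt=.009,hover=.14,c=(-.037,0),openw=.042):
    """y0: tool yaw at the grasp; centre the object's footprint at c in drawer D"""
    g,a=G[n]; X=np.vstack(M[n])[:,:2]; rel=P[2]-y0; opts=[]
    q0=np.array(telemetry.read_state()['joint_positions'])
    for f in (-np.pi,0,np.pi):
        ty=D[2]+f; R=r2(f+rel); Y=X@R.T; off=(Y.max(0)+Y.min(0))/2   # object origin -> footprint centre, drawer frame
        org=np.array(c)-off*[1,.5]; gl=org+R@g; gp=D[:2]+r2(D[2])@gl
        q=ctrl.solve_ik((*gp,hover),Rd(ty))
        if q is not None: opts.append((np.abs(np.array(q)-q0).max(),ty,gp,org,gl))
    _,ty,gp,org,gl=min(opts,key=lambda o:o[0]); print('origin in drawer',org,'grip',gl)
    ctrl.reach((*gp,hover),Rd(ty)); s=rep('over')
    if s['gripper_width']<.012: return print('LOST')
    ctrl.move_linear((*gp,zt),rate=.12,max_force=15) and print('TOUCH'); rep('down')
    set_gripper(openw); ctrl.move_linear((*gp,hover),rate=.2); rep('up')
E
python3 - <<'E'
from pp import *
R=pickle.load(open('pose.pkl','rb'))
P,y,s=pick('nipple',R['nipple'])
if s['gripper_width']>.012:
    # check the nipple drawer from above before lowering
    ctrl.reach((.58,.02,.27),Rd(best((.58,.02,.27),np.pi/2))); st=rep('view'); d=imaging.capture('wrist')
    cv2.imwrite('pics/dn.png',d['image'])
    for r in imaging.trace('drawer_nipple','wrist'):
        b=fit('drawer',R['drawer_nipple'][:2],np.array(r['mask']),d,st,[0]); print(r['p'],b)
E
```

```text
refit 0.6 (np.float64(0.024612272420768688), array([ 0.452, -0.39 ,  1.686])) was [ 0.452 -0.39   1.688]
gripped t 9.2 w 0.0293 F 35.0 pos [ 0.453 -0.39   0.004] fw [-0.505  1.209  3.835]
lifted t 9.9 w 0.0292 F 35.0 pos [ 0.452 -0.389  0.129] fw [-0.351 -0.221 -1.362]
view t 11.6 w 0.0293 F 35.0 pos [0.58  0.018 0.27 ] fw [-0.43  -0.564 -0.851]
0.85 (np.float64(0.04564560391843542), array([ 0.656,  0.088, -0.103]))
```

```bash
python3 - <<'E'
from pp import *
R=pickle.load(open('pose.pkl','rb'))
place('nipple',R['drawer_nipple'],0,np.array([0,0,0.]))
P,y,s=pick('tee',R['tee'])
if s['gripper_width']>.012: place('tee',R['drawer_tee'],y,P)
st=telemetry.read_state(); d=imaging.capture('wrist'); e=imaging.capture('scene')
cv2.imwrite('pics/t1.png',np.vstack([cv2.resize(d['image'],(400,300)),e['image'][200:420,80:480]]))
E
```

```text
origin in drawer [-0.037  0.   ] grip [-0.037  0.   ]
over t 12.8 w 0.0293 F 35.0 pos [0.619 0.092 0.14 ] fw [-0.279 -0.709 -1.653]
down t 14.1 w 0.0292 F 35.0 pos [0.62  0.092 0.01 ] fw [ 0.058 -0.089 -1.548]
up t 15.3 w 0.0421 F 0.0 pos [0.618 0.092 0.139] fw [ 0.163 -0.052 -0.413]
refit 0.62 (np.float64(0.07319347319347325), array([0.435, 0.13 , 2.996])) was [0.435 0.129 2.981]
gripped t 18.8 w 0.0257 F 35.0 pos [0.431 0.102 0.004] fw [-0.297  0.003  2.616]
lifted t 19.6 w 0.0255 F 35.0 pos [0.43  0.101 0.129] fw [ 0.308  0.169 -1.735]
origin in drawer [-0.025  0.   ] grip [-0.054 -0.   ]
over t 21.0 w 0.0259 F 35.0 pos [ 0.592 -0.241  0.14 ] fw [ 0.075  1.325 -0.793]
down t 22.2 w 0.026 F 35.0 pos [ 0.592 -0.244  0.01 ] fw [-0.277  2.095 -0.373]
up t 23.5 w 0.0423 F 0.0 pos [ 0.591 -0.243  0.139] fw [ 0.295  0.364 -0.975]
```

View pics/t1.png

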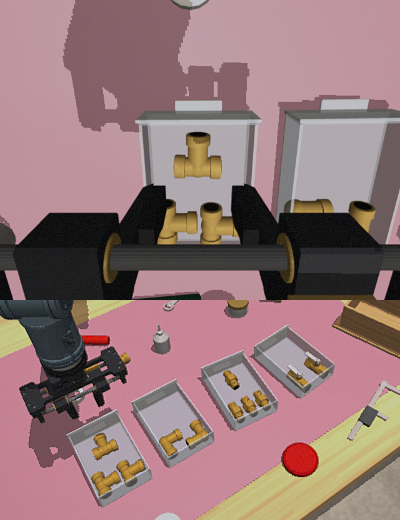

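The tee lies in the tee drawer, at (200,155) in the upper picture, and the nipple lies in its own drawer at (232,378) in the lower one. The oil can is still upright. Next are the elbow and the valve.

```bash
python3 - <<'E'
from pp import *
R=pickle.load(open('pose.pkl','rb'))
for n in ['elbow','valve']:
    P,y,s=pick(n,R[n],hover=.15)
    if s['gripper_width']<.012: print('MISS');break
    place(n,R['drawer_'+n],y,P,hover=.15)
ctrl.reach((.5,.0,.3),Rd(best((.5,.0,.3),np.pi/2))); rep('end')
e=imaging.capture('scene'); f=imaging.capture('side')
cv2.imwrite('pics/t2.png',np.vstack([e['image'][160:420,80:480],f['image'][170:400,190:590]]))
E
```

```text
refit 0.69 (np.float64(0.044973544973545), array([ 0.405, -0.127,  6.43 ])) was [ 0.404 -0.128  6.421]
gripped t 27.4 w 0.0258 F 35.0 pos [ 0.401 -0.099  0.004] fw [1.05  1.301 2.014]
lifted t 28.3 w 0.0254 F 35.0 pos [ 0.4   -0.098  0.149] fw [-0.294  0.304 -1.506]
origin in drawer [-0.024 -0.007] grip [-0.053 -0.007]
over t 29.3 w 0.0254 F 35.0 pos [ 0.591 -0.096  0.149] fw [-0.657  0.636 -1.328]
down t 30.7 w 0.0255 F 35.0 pos [ 0.593 -0.096  0.01 ] fw [ 0.837 -0.446 -1.798]
up t 32.0 w 0.0421 F 0.0 pos [ 0.592 -0.095  0.149] fw [ 0.393  0.331 -0.155]
refit 0.71 (np.float64(0.02541067761806981), array([0.425, 0.364, 3.961])) was [0.425 0.364 3.961]
gripped t 36.3 w 0.0264 F 35.0 pos [0.426 0.364 0.004] fw [-1.096 -0.294  2.902]
lifted t 37.2 w 0.0259 F 35.0 pos [0.425 0.364 0.149] fw [ 0.136 -0.235 -1.444]
origin in drawer [-0.033  0.   ] grip [-0.033  0.   ]
over t 38.1 w 0.026 F 35.0 pos [0.627 0.254 0.149] fw [ 0.222  1.608 -1.879]
down t 39.5 w 0.0259 F 35.0 pos [0.63  0.253 0.01 ] fw [-0.097  0.41  -1.844]
up t 40.7 w 0.0418 F 0.0 pos [0.628 0.252 0.149] fw [ 0.296 -0.445 -0.498]
end t 42.0 w 0.0418 F 0.0 pos [0.5   0.001 0.299] fw [ 0.833  0.177 -0.061]
```

View pics/t2.png

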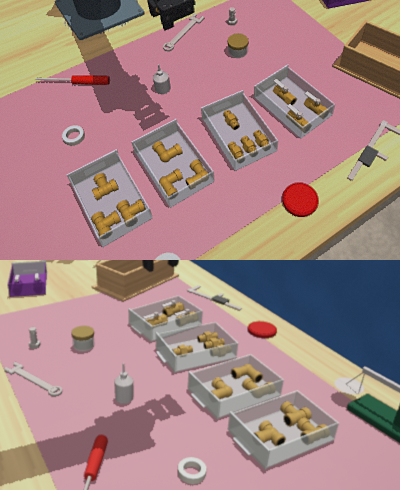

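All four fittings lie in their drawers: the tee (103,183), elbow (167,150), nipple (232,119) and valve (284,93) in the upper picture. The oil can (161,78) and jar (237,42) are upright and in place.

```bash
python3 -c "
from h import *
ctrl.hold(.5); print(ctrl.close_job())"
```

```text
the job is handed in; nothing more can be done
None
```

I put the tee, elbow, nipple and valve each into the drawer of its kind and handed the job in at about 42 s; the last pictures show the drawers, oil can and jar in place and upright, but no verdict came back.

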